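Sort slide latches by bolt position

ROBOT

A 7-joint arm with a two-finger parallel gripper is mounted at the origin on the work surface. World frame = base frame: x ahead of the robot, y to its left, z up, the work surface at z = 0. Lengths are in m, angles in rad, forces in N, time in s.
With the tool pointing down it reaches from about 0.35 to 0.9 m from the base axis. Payload 8.1 kg.
Tool frame: the origin (TCP) lies on the centre line of the jaws, within the pads' length; the fingertips stand 25 mm ahead of it and the grasp point (between the pads) lies 6 mm ahead of it; z points along the fingers, y is the line along which they close (so a half turn about z gives the same grasp; the last joint's range is limited). The gripper opens to 85 mm and grips with 20 to 120 N. Pads are 22 mm wide; open, the fingers measure 114 mm over their backs; the gripper's body (76 mm by 85 mm) begins 54 mm behind the grasp point. The pads swing forward as they close: fully open they stand 13 mm farther back than shut.
Start: joints at [1.133, 0.434, 0.025, 1.573, -0.012, 1.134, -0.075], TCP at [0.205, -0.59, 0.226] pointing down, gripper open.
Joint ranges: [-2.62, 2.62], [-0.44, 2.09], [-1.27, 1.32], [0.08, 2.57], [-1.32, 4.46], [0.12, 2], [-2.74, 2.74]. Speed limits (rad/s): [2.22, 2.22, 3.01, 3.01, 3.14, 3.14, 3.14].

INTERFACE

Orientations are given as a unit quaternion [w, x, y, z].
In Python, from plant import telemetry, vision, manip, finder gives the robot as it stands. The module is installed in compiled form; this text tells all that it offers.
- The arm moves only by the tool play_rows, never from a script. Its argument "motion" is a list that holds one entry, the list of rows, each a list of 5 numbers: the shift along the tool's x, y, z in m, then the turn about the tool's z in degrees, then the opening, from 0 (shut) to 1 (fully open). In form: [[[x, y, z, twist, jaw], ...]]. A call has 1 to 12 rows; each row shifts and turns the commanded pose from where the row before left it, along the tool's axes as they then stand; what a row does not reach is not made up. A row lasts 1/8 s, in which the tool goes at most 62.5 mm and 10.7 degrees, less where a joint would pass 70% of its speed; a pose out of reach is approached as far as the arm can. A call with a gripper value outside its range is refused whole. The fingers move at their own pace and stop on an object; the grip force is fixed at half the most. Time passes only in rows, so rows that do not move let the fingers close. It gives the time, the measured TCP pose, the force, the opening and the grip force at its end, in the units of the state.
- telemetry.get_state(): the state, without advancing time (a new reading comes with each control period).
- vision.read_camera(name): name is "scene" or "top"; returns a dict with "frame" (400x640x3 uint8, red, green, blue), "depth" (400x640 float32, m along the optical axis (not along the pixel's ray), 0 where there is no reading), "intrinsics" (3x3 intrinsics, pixels), "distortion" ([k1, k2, p1, p2, k3] as OpenCV has them; the pictures are not rectified), "view" (4x4, takes a point from world to camera coordinates). Camera axes: x right, y down, z forward; pixel columns grow to the right and rows downward; lengths in m; the calibration is good to about 2 mm. A picture is of the moment at which its call begins.
- manip.finish_job(): hands the job in; it is judged then, once.
Trained networks look in the newest picture that a camera, given by its name, has taken for a name from the list of things; names that differ only in an ending like _2 or _b are one class to them, and where a whole thing is asked for, a point or a joint stands for the part that bears it (a point fixed in the world has none). Each returns a list of dicts, best first, with "score" (0 to 1); they miss things now and then, are a little off and sometimes report something else, mostly with a low value. They report only what shows in the picture. A call takes as long as a camera call. They do not tell look-alikes from the thing itself.
- finder.regions_of(label, camera): "pixels" (400x640 bool, what is visible of it) and "rect" ([centre column, centre row, width, height] in pixels, round what is visible of it).
The state is a dict: "time": time; "joint_positions": joint angles; "joint_vel": joint speeds; "joint_efforts": joint torques, N m; "tcp_pos": TCP position; "ee_rot": TCP orientation; "wrist_force": force on the tool from outside, world axes, zero at the start; "torque": the same for the moment, N m; "width": opening from 0.0 (shut) to 1.0 (fully open); "gripper_force": force on a finger pad.
Only numpy, scipy, OpenCV 4.12 (cv2) and the standard library are available. Lean on these libraries where they do the work, as an engineer would, in place of code of your own. Each camera call takes 0.05 s, during which the arm holds its last target. There are 200 camera calls.

TASK

Sort the three slide latches on the board by their bolts: slide each latch whose bolt is shot out over onto the blue strip, and each whose bolt is drawn back onto the yellow strip, and leave every one lying flush along the stop bar behind its strip. Slide them across the board without lifting them off it or changing which bolts are out, and leave everything else where it is.

Things in the scene. Friction and masses are not known exactly. Their poses are not given: they have to be found in the camera images.
- board_mid (a point): centre of the top face of the fixed plywood sorting board, 310 mm (its x) by 700 mm (its y), top 15 mm above the bench. Its x axis points across the board, away from the robot, y along the board, z up; the board may be turned a little. Along its near and its far long edge runs a dark steel stop bar, 20 mm wide, 20 mm high above the board and 660 mm long, parallel to y
- near_bar_face (a point): middle of the foot of the near stop bar's inner face (the face towards the middle of the board), at board-top height; axes as the board's. Latches against this bar lie on its +x side
- far_bar_face (a point): the same for the far stop bar, 250 mm farther along the board's x; latches against this bar lie on its -x side
- blue_strip_mid (a point): centre of the blue painted strip, 63 mm (x) by 660 mm (y), flat on the board with no edge to catch on, directly in front of one of the two stop bars (which one varies), its edge about 1 mm from the bar face; axes as the board's
- yellow_strip_mid (a point): centre of the yellow painted strip, same size, directly in front of the other stop bar
- bolt_a_mid (a point): centre, half-way up, of one of three alike loose slide latches lying flat on the bare middle of the board, roughly along its y: a metal case 110 mm (x) by 50 mm (y) by 28 mm high, 0.28 to 0.46 kg. Its x points along it to the end the bolt leaves by, z up. A red ball knob stands on its centre line, to 48 mm above the board, 21 mm behind the centre with the bolt drawn, 21 mm ahead when fully shot
- bolt_a_slide (a joint): how far that latch's brass bolt (16 mm thick) stands out of the end of the case, in m: 0 drawn back, 0.042 fully shot; 'shot out' latches start above 0.028, 'drawn back' ones below 0.006. The bolt moves along the case against a friction of about 2.5 N and stays where it is left
- bolt_b_mid (a point): centre, half-way up, of one of three alike loose slide latches lying flat on the bare middle of the board, roughly along its y: a metal case 110 mm (x) by 50 mm (y) by 28 mm high, 0.28 to 0.46 kg. Its x points along it to the end the bolt leaves by, z up. A red ball knob stands on its centre line, to 48 mm above the board, 21 mm behind the centre with the bolt drawn, 21 mm ahead when fully shot
- bolt_b_slide (a joint): how far that latch's brass bolt (16 mm thick) stands out of the end of the case, in m: 0 drawn back, 0.042 fully shot; 'shot out' latches start above 0.028, 'drawn back' ones below 0.006. The bolt moves along the case against a friction of about 2.5 N and stays where it is left
- bolt_c_mid (a point): centre, half-way up, of one of three alike loose slide latches lying flat on the bare middle of the board, roughly along its y: a metal case 110 mm (x) by 50 mm (y) by 28 mm high, 0.28 to 0.46 kg. Its x points along it to the end the bolt leaves by, z up. A red ball knob stands on its centre line, to 48 mm above the board, 21 mm behind the centre with the bolt drawn, 21 mm ahead when fully shot
- bolt_c_slide (a joint): how far that latch's brass bolt (16 mm thick) stands out of the end of the case, in m: 0 drawn back, 0.042 fully shot; 'shot out' latches start above 0.028, 'drawn back' ones below 0.006. The bolt moves along the case against a friction of about 2.5 N and stays where it is left
- cup: bystander, to be left alone: an open steel cup, 72 mm across, 100 mm high, standing on the board near its -y end; origin at the centre of its underside
- snips: bystander, to be left alone: yellow-handled tin snips, 200 mm long, lying to the left of the board; origin at the pivot, on the bench
- hammer: bystander, to be left alone: a hammer, 260 mm long, lying to the robot's right; origin at the middle of the handle or near it, on the bench
- oil_can: bystander, to be left alone: a red can, 66 mm across, 150 mm high, to the right of the board; origin at the centre of its underside
- wood_block: bystander, to be left alone: a dark wooden block, 120 x 70 x 50 mm, to the left of the board; origin at the centre of its underside
There are look-alikes about, which are no part of the job. What is shaped like the part that bears bolt_b_mid but pink is not meant.

How it is judged:
At the end, for the whole second after the job is handed in: Shot-out latches lie flat on the blue strip, drawn-back ones on the yellow, along the bar there: within 0.10 rad of parallel, centre at most 33 mm from the bar face (25 = touching) and within 300 mm of the board middle along it; bolts still over 18 mm out (shot) or under 16 mm out (drawn) (x of bolt_a_mid in the frame of blue_strip_mid between -0.04 and 0.04 m and y of bolt_a_mid in the frame of board_mid between -0.3 and 0.3 m and angle between each of bolt_a_mid, bolt_b_mid, bolt_c_mid's own z axis and vertical below 0.1 rad and angle between the x axis of each of bolt_a_mid, bolt_b_mid, bolt_c_mid and the y axis of board_mid, either way round below 0.1 rad and (x of bolt_a_mid in the frame of near_bar_face below 0.033 m or x of bolt_a_mid in the frame of far_bar_face above -0.033 m) and value of joint each of bolt_a_slide, bolt_b_slide above 0.018 m and x of bolt_b_mid in the frame of blue_strip_mid between -0.04 and 0.04 m and y of bolt_b_mid in the frame of board_mid between -0.3 and 0.3 m and (x of bolt_b_mid in the frame of near_bar_face below 0.033 m or x of bolt_b_mid in the frame of far_bar_face above -0.033 m) and x of bolt_c_mid in the frame of yellow_strip_mid between -0.04 and 0.04 m and y of bolt_c_mid in the frame of board_mid between -0.3 and 0.3 m and (x of bolt_c_mid in the frame of near_bar_face below 0.033 m or x of bolt_c_mid in the frame of far_bar_face above -0.033 m) and value of joint bolt_c_slide below 0.016 m).
It fails at once if a latch is lifted off the board (its centre rises more than about 20 mm) (height (world z) of any of bolt_a_mid, bolt_b_mid, bolt_c_mid above 0.05 m).
It fails at once if a latch's bolt is moved so far that it changes its state (a shot one pushed in below 18 mm, a drawn one pulled out beyond 16 mm) (value of joint any of bolt_a_slide, bolt_b_slide below 0.018 m or value of joint bolt_c_slide above 0.016 m).
It fails at once if a bystander is shifted by more than 30 mm (distance of any of cup, snips, hammer, oil_can, wood_block from where it was at the start of the episode above 0.03 m).
It also fails if it takes over 48 s, if anything falls off the work surface, if the arm or the gripper's body presses on something with over 40 N, if the wrist force passes 120 N, or if a joint passes its speed limit or range.

## Working session

There is one attempt and no reset: what is moved stays moved. The work goes in short steps, Python scripts to look and compute and a tool call to move; the robot and the scene stay as the last step left them, time stands still between calls to the robot, and variables do not carry over. Pictures are saved under pics/ and viewed, at most 10 in all, crops included, and the job is handed in when it is done.

Besides the shell and the picture viewer there is one more tool, called after "Emit:" in YAML: its name, and indented under it one key for each argument. play_rows: Moves the arm, as the interface text tells. Its arguments: {"type":"object","properties":{"motion":{"type":"array"}},"required":["motion"]}

```bash
mkdir -p pics
cat > h.py <<'E'
import numpy as np,cv2
from plant import telemetry, vision, manip, finder
def pts(c,mask):
    "world points of masked pixels"
    v,u=np.nonzero(mask&(c["depth"]>0)); z=c["depth"][v,u]
    n=cv2.undistortPoints(np.c_[u,v].astype(float)[:,None],np.array(c["intrinsics"]),np.array(c["distortion"]))[:,0]
    P=np.c_[n*z[:,None],z,np.ones(len(z))]
    return (P@np.linalg.inv(np.array(c["view"])).T)[:,:3]
def save(c,name): cv2.imwrite("pics/"+name,c["frame"][...,::-1])
E
python3 - <<'E'
from h import *
s=telemetry.get_state(); print({k:np.round(v,3) for k,v in s.items()})
for n in("top","scene"):
    c=vision.read_camera(n); save(c,n+"0.png")
    for l in("bolt_a_mid","cup"):
        for r in finder.regions_of(l,n):
            p=pts(c,r["pixels"]); print(n,l,round(r["score"],2),np.round(r["rect"]),np.round(np.median(p,0),3),np.round(p.max(0),3))
E
```

```text
{'time': np.float64(0.0), 'joint_positions': array([ 1.133,  0.435,  0.025,  1.574, -0.012,  1.134, -0.075]), 'joint_vel': array([-0.   ,  0.   , -0.001, -0.003, -0.001, -0.001, -0.   ]), 'joint_efforts': array([-0.0000e+00, -6.7046e+01,  1.0250e+00, -3.1621e+01,  1.6000e-02,
        1.3000e-02, -0.0000e+00]), 'tcp_pos': array([ 0.205, -0.59 ,  0.226]), 'ee_rot': array([-0.001,  0.986,  0.167, -0.   ]), 'wrist_force': array([ 0.436,  0.327, -0.151]), 'torque': array([-0.026, -0.006,  0.009]), 'gripper_force': np.float64(0.0), 'width': np.float64(1.001)}
top bolt_a_mid 0.9 [312. 187.  43.  14.] [0.559 0.014 0.044] [0.59  0.097 0.068]
top cup 0.76 [422. 180.  25.  23.] [ 0.578 -0.334  0.066] [ 0.606 -0.289  0.12 ]
top cup 0.29 [323. 160. 197.  26.] [ 0.657 -0.01   0.017] [0.694 0.319 0.025]
scene bolt_a_mid 0.81 [352. 212.  29.  37.] [ 0.568 -0.007  0.039] [0.592 0.096 0.061]
scene cup 0.9 [292. 286.  32.  49.] [ 0.574 -0.329  0.081] [ 0.608 -0.226  0.116]
scene cup 0.34 [333. 249. 205. 197.] [ 0.6   -0.125  0.013] [0.725 0.361 0.112]
```

View pics/top0.png

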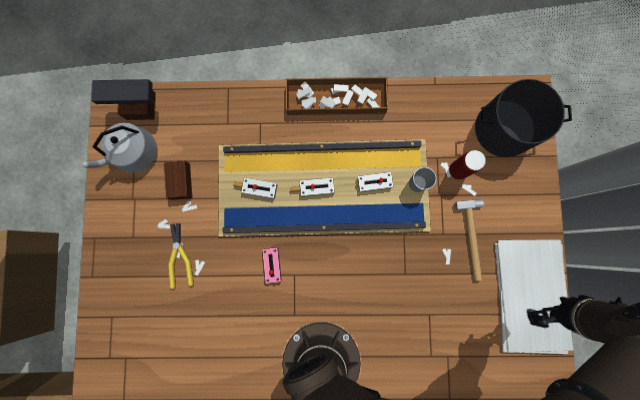

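View pics/scene0.png

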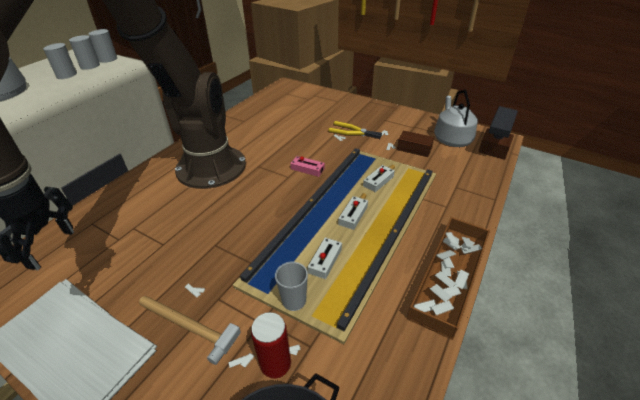

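The top view shows the blue strip near (row 217) and the yellow strip far (row 160), with latches at about (260,188), (317,187) and (375,183). The cup is at (424,180) and the pink decoy at (271,266). Next I measure the latches.

Run:
```python
from h import *
c=vision.read_camera("top"); f=c["frame"]
cv2.imwrite("pics/crop1.png",cv2.resize(f[130:245,210:440,::-1],None,fx=3.4,fy=3.4,interpolation=cv2.INTER_CUBIC))
full=np.ones(f.shape[:2],bool)
v,u=np.nonzero(c["depth"]>0); P=np.full(f.shape,np.nan); P[v,u]=pts(c,full)
hsv=cv2.cvtColor(f,cv2.COLOR_RGB2HSV); H,S,V=[hsv[...,i].astype(int) for i in range(3)]
def rect(m,name):
    p=P[m]; p=p[~np.isnan(p[:,0])]
    (cx,cy),(w,h),a=cv2.minAreaRect(p[:,:2].astype(np.float32)); box=cv2.boxPoints(((cx,cy),(w,h),a))
    e=max([box[1]-box[0],box[2]-box[1]],key=np.linalg.norm); ang=np.degrees(np.arctan2(e[1],e[0]))%180-90
    print(name,len(p),"ctr",np.round([cx,cy],3),"size",np.round([w,h],3),"long-axis vs y deg",round(float(ang),1),"z",np.round(np.percentile(p[:,2],[5,50,95]),3))
roi=np.zeros(full.shape,bool); roi[138:238,215:432]=1
rect(roi&(H>100)&(H<130)&(S>130)&(V>60),"blue")
rect(roi&(H>18)&(H<30)&(S>170)&(V>140)&(np.arange(400)[:,None]<176),"yellow")
for n,(a,b) in dict(L=(230,285),M=(288,340),R=(350,398)).items():
    r=roi.copy(); r[:,:a]=0; r[:,b:]=0; r[:168]=0; r[203:]=0
    hi=r&(P[...,2]>.030)&(P[...,2]<.056); rect(hi,n+" all high")
    w=r&(S<60)&(V>140); rect(w,n+" white")
    rect(r&((H<8)|(H>172))&(S>120)&(V>80),n+" red")
for y in (-.2,0,.2):
    m=roi&(abs(P[...,1]-y)<.02)&(P[...,2]>.028)
    x=P[m][:,0]; print(y,"bars x near",np.round([x[x<.49].min(),x[x<.49].max()],3),"far",np.round([x[x>.66].min(),x[x>.66].max()],3))
for r in finder.regions_of("pink" if 0 else "bolt_b_mid","top"): print(r["score"],r["rect"])
```

```text
blue 3589 ctr [ 0.469 -0.013] size [0.062 0.658] long-axis vs y deg 0.9 z [0.013 0.017 0.022]
yellow 3089 ctr [ 0.655 -0.009] size [0.056 0.656] long-axis vs y deg 0.9 z [0.012 0.017 0.021]
L all high 549 ctr [0.564 0.214] size [0.143 0.051] long-axis vs y deg -10.6 z [0.035 0.044 0.048]
L white 412 ctr [0.562 0.202] size [0.115 0.051] long-axis vs y deg -11.1 z [0.038 0.044 0.048]
L red 14 ctr [0.561 0.209] size [0.01 0.01] long-axis vs y deg 87.7 z [0.058 0.062 0.069]
M all high 550 ctr [0.562 0.025] size [0.051 0.142] long-axis vs y deg 4.1 z [0.036 0.044 0.049]
M white 424 ctr [0.565 0.008] size [0.056 0.11 ] long-axis vs y deg 4.1 z [0.039 0.044 0.049]
M red 14 ctr [0.559 0.021] size [0.01  0.009] long-axis vs y deg -0.3 z [0.051 0.06  0.063]
R all high 516 ctr [ 0.577 -0.181] size [0.051 0.114] long-axis vs y deg 6.6 z [0.039 0.044 0.048]
R white 426 ctr [ 0.58  -0.185] size [0.056 0.115] long-axis vs y deg 7.4 z [0.039 0.044 0.048]
R red 16 ctr [ 0.578 -0.199] size [0.013 0.009] long-axis vs y deg -11.2 z [0.052 0.061 0.065]
-0.2 bars x near [0.423 0.447] far [0.692 0.713]
0 bars x near [0.419 0.439] far [0.689 0.709]
0.2 bars x near [0.418 0.435] far [0.686 0.705]
0.82 [256.6, 189.6, 43.5, 18.1]
0.6 [323.9, 215.3, 200.5, 25.3]
0.58 [270.9, 265.0, 19.0, 31.8]
```

View pics/crop1.png

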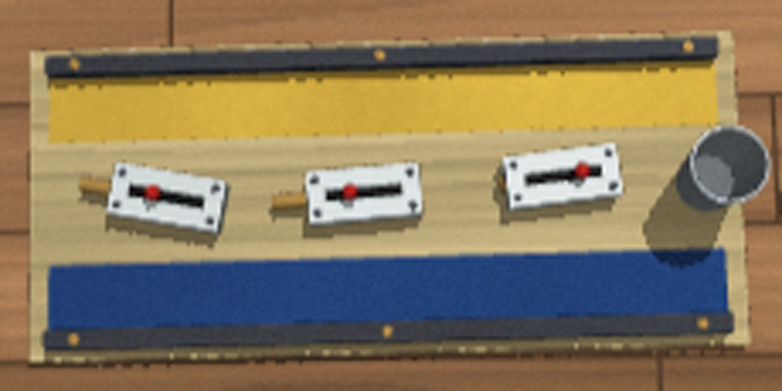

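L and M are shot out, with their brass bolts showing at about (85,187) and (285,200) in the crop. R is drawn. I'll push each latch with the two part-open fingers placed side by side along the bar, starting with R towards the far bar.

Emit:
play_rows:
  motion:
    - [[0, 0, 0, 9, 0.6], [0, 0, 0, 9, 0.6], [0.035, -0.044, 0, 0, 0.6], [0.035, -0.044, 0, 0, 0.6], [0.035, -0.044, 0, 0, 0.6], [0.035, -0.044, 0, 0, 0.6], [0.035, -0.044, 0, 0, 0.6], [0.035, -0.044, 0, 0, 0.6], [0.035, -0.044, 0, 0, 0.6], [0.035, -0.044, 0, 0, 0.6], [0.035, -0.046, 0, 0, 0.6], [0, 0, 0, 0, 0.6]]

```text
time: 1.9
tcp_pos: [0.5148, -0.1805, 0.2265]
ee_rot: [-0.001, 1.0, 0.014, 0.001]
wrist_force: [-0.3, -0.2, 0.4]
width: 0.599
gripper_force: 0.0
```

Emit:
play_rows:
  motion:
    - [[0, 0.003, 0.06, 0, 0.6], [0, 0, 0.06, 0, 0.6], [0, 0, 0.04, 0, 0.6], [0, 0, 0.019, 0, 0.6], [0, 0, 0, 0, 0.6]]

```text
time: 2.52
tcp_pos: [0.5107, -0.1894, 0.0461]
ee_rot: [-0.0, 1.0, 0.01, -0.002]
wrist_force: [-0.1, -0.2, 0.4]
width: 0.6
gripper_force: 0.0
```

Run:
```python
from h import *
c=vision.read_camera("scene")
cv2.imwrite("pics/crop2.png",cv2.resize(c["frame"][130:350,230:460,::-1],None,fx=2.6,fy=2.6,interpolation=cv2.INTER_CUBIC))
```

```text
(no output)
```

View pics/crop2.png

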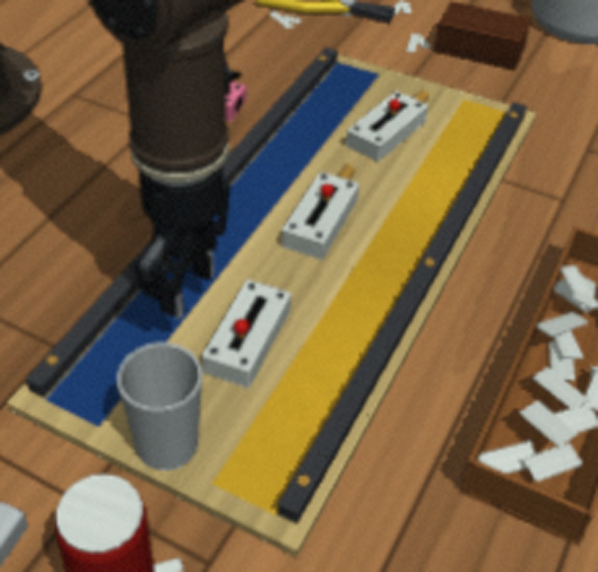

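The crop shows the fingers (about (180,280)) standing just short of R (about (245,335)) over the blue edge, clear of the cup (160,400). I push now.

Emit:
play_rows:
  motion:
    - [[0.012, 0, 0, 0, 0.6], [0.012, 0, 0, 0, 0.6], [0.01, 0, 0, 0, 0.6], [0.01, 0, 0, 0, 0.6], [0.01, 0, 0, 0, 0.6], [0.01, 0, 0, 0, 0.6], [0.01, 0, 0, 0, 0.6], [0.01, 0, 0, 0, 0.6], [0.01, 0, 0, 0, 0.6], [0.01, 0, 0, 0, 0.6], [0.006, 0, 0, 0, 0.6], [0.003, 0, 0, 0, 0.6]]

```text
time: 4.08
tcp_pos: [0.6254, -0.1866, 0.0473]
ee_rot: [-0.0, 1.0, 0.01, -0.0]
wrist_force: [-0.4, -0.6, -0.9]
width: 0.606
gripper_force: 0.0
```

Emit:
play_rows:
  motion:
    - [[0.003, 0, 0, 0, 0.6], [0.003, 0, 0, 0, 0.6], [0, 0, 0, 0, 0.6]]

```text
time: 4.45
tcp_pos: [0.6313, -0.1865, 0.0474]
ee_rot: [0.0, 1.0, 0.01, 0.0]
wrist_force: [0.2, 0.2, 0.1]
width: 0.601
gripper_force: 0.0
```

Run:
```python
from h import *
c=vision.read_camera("scene")
cv2.imwrite("pics/crop3.png",cv2.resize(c["frame"][130:350,230:460,::-1],None,fx=2.6,fy=2.6,interpolation=cv2.INTER_CUBIC))
```

```text
(no output)
```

View pics/crop3.png

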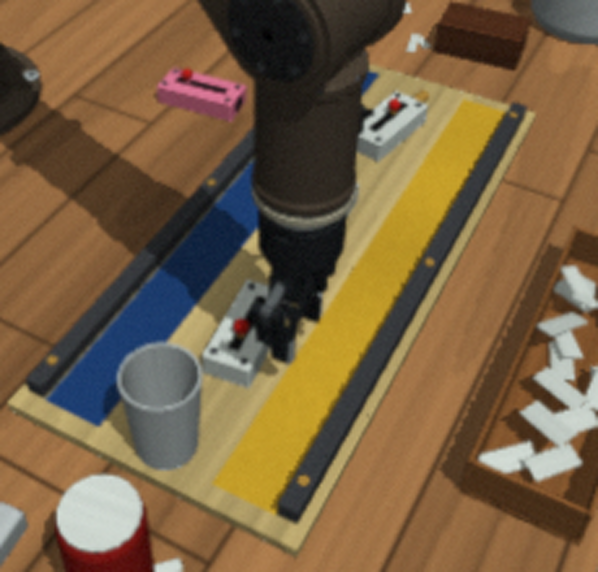

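The latch at (240,330) did not move and the fingers (285,345) are now past it, so they went over the top. I'll check the real fingertip height from depth.

Run:
```python
from h import *
s=telemetry.get_state(); print(np.round(s["tcp_pos"],4),s["width"])
for n in ("scene","top"):
    c=vision.read_camera(n); P=pts(c,np.ones((400,640),bool))
    V=c["frame"].max(2)[c["depth"]>0]
    m=(abs(P[:,0]-.631)<.05)&(abs(P[:,1]+.187)<.07)&(P[:,2]>.02)&(P[:,2]<.2)&(V<75)
    Q=P[m]
    for a in np.arange(.02,.2,.012):
        q=Q[(Q[:,2]>=a)&(Q[:,2]<a+.012)]
        if len(q): print(n,round(a,3),len(q),np.round(q.min(0),3),np.round(q.max(0),3))
```

```text
[ 0.6311 -0.1865  0.0474] 0.5970910055087832
scene 0.02 2 [ 0.596 -0.195  0.027] [ 0.604 -0.132  0.032]
scene 0.032 19 [ 0.581 -0.227  0.037] [ 0.598 -0.14   0.043]
scene 0.044 4 [ 0.583 -0.205  0.045] [ 0.587 -0.201  0.054]
scene 0.056 21 [ 0.586 -0.227  0.056] [ 0.642 -0.161  0.068]
scene 0.068 41 [ 0.627 -0.23   0.068] [ 0.643 -0.159  0.08 ]
scene 0.08 15 [ 0.632 -0.229  0.081] [ 0.641 -0.16   0.091]
scene 0.092 33 [ 0.625 -0.246  0.092] [ 0.646 -0.14   0.104]
scene 0.104 58 [ 0.624 -0.249  0.104] [ 0.646 -0.133  0.116]
scene 0.116 87 [ 0.622 -0.252  0.116] [ 0.65  -0.157  0.128]
scene 0.128 70 [ 0.621 -0.253  0.128] [ 0.649 -0.164  0.14 ]
scene 0.14 77 [ 0.613 -0.256  0.14 ] [ 0.652 -0.176  0.152]
scene 0.152 108 [ 0.621 -0.256  0.152] [ 0.651 -0.197  0.164]
scene 0.164 36 [ 0.622 -0.23   0.165] [ 0.644 -0.214  0.175]
scene 0.176 87 [ 0.609 -0.227  0.176] [ 0.669 -0.188  0.188]
scene 0.188 120 [ 0.61  -0.227  0.188] [ 0.669 -0.184  0.2  ]
top 0.032 1 [ 0.6   -0.183  0.044] [ 0.6   -0.183  0.044]
top 0.044 3 [ 0.583 -0.182  0.045] [ 0.587 -0.133  0.049]
top 0.068 4 [ 0.62  -0.157  0.07 ] [ 0.625 -0.148  0.075]
top 0.08 3 [ 0.62  -0.159  0.087] [ 0.624 -0.147  0.091]
top 0.092 4 [ 0.617 -0.154  0.098] [ 0.625 -0.142  0.104]
top 0.104 23 [ 0.619 -0.154  0.105] [ 0.636 -0.132  0.114]
top 0.116 14 [ 0.615 -0.164  0.117] [ 0.625 -0.128  0.127]
top 0.128 11 [ 0.614 -0.167  0.128] [ 0.621 -0.123  0.14 ]
top 0.14 8 [ 0.614 -0.165  0.142] [ 0.627 -0.131  0.151]
top 0.152 30 [ 0.618 -0.154  0.153] [ 0.64  -0.119  0.163]
top 0.164 8 [ 0.62  -0.15   0.164] [ 0.636 -0.145  0.173]
top 0.176 6 [ 0.617 -0.151  0.177] [ 0.632 -0.149  0.188]
top 0.188 9 [ 0.601 -0.165  0.189] [ 0.634 -0.149  0.199]
```

Depth puts the tips at about z = 0.058, well above what the TCP reading implies. The latch is still untouched, so I lower in steps here over bare board and watch the force.

Emit:
play_rows:
  motion:
    - [[0.006, 0, 0.005, 0, 0.6], [0, 0, 0.005, 0, 0.6], [0, 0, 0.005, 0, 0.6], [0, 0, 0, 0, 0.6]]

```text
time: 5.1
tcp_pos: [0.6366, -0.1863, 0.0317]
ee_rot: [-0.0, 1.0, 0.01, -0.001]
wrist_force: [-0.6, -0.3, 0.1]
width: 0.602
gripper_force: 0.0
```

Run:
```python
from h import *
s=telemetry.get_state(); print(np.round(s["tcp_pos"],4),s["width"],s["wrist_force"])
c=vision.read_camera("scene")
cv2.imwrite("pics/crop4.png",cv2.resize(c["frame"][200:300,280:400,::-1],None,fx=5,fy=5,interpolation=cv2.INTER_CUBIC))
v,u=np.nonzero(c["depth"]>0); P=np.full(c["frame"].shape,np.nan); P[v,u]=pts(c,np.ones((400,640),bool))
for r in range(244,278,2): print(r,[("%.0f"%(1e3*P[r,k,2])+"/%.0f"%(1e3*P[r,k,0])) for k in range(326,358,3)])
```

```text
[ 0.6366 -0.1863  0.0317] 0.6023726172244792 [-0.59142953 -0.3180231   0.05527122]
244 ['40/562', '43/570', '41/576', '40/583', '146/634', '152/642', '153/648', '138/648', '141/655', '99/646', '106/655']
246 ['41/566', '39/572', '41/580', '142/629', '145/636', '150/644', '147/649', '131/648', '134/655', '83/643', '83/649']
248 ['40/569', '41/576', '40/583', '118/622', '145/639', '144/644', '142/649', '130/651', '133/658', '75/643', '14/628']
250 ['43/574', '44/581', '40/586', '142/635', '142/641', '137/644', '132/648', '125/652', '115/654', '74/645', '13/631']
252 ['41/577', '39/582', '140/631', '142/637', '140/643', '105/635', '115/645', '120/653', '60/637', '67/646', '12/634']
254 ['40/579', '137/627', '141/634', '140/640', '134/643', '106/638', '107/644', '116/654', '55/638', '56/645', '9/636']
256 ['39/583', '135/629', '138/636', '140/642', '140/648', '129/650', '108/648', '114/656', '47/638', '50/646', '12/640']
258 ['40/586', '125/628', '133/637', '136/644', '138/650', '12/609', '102/648', '100/654', '39/638', '45/647', '15/644']
260 ['40/589', '39/595', '119/634', '127/643', '
[... 296 characters left out ...]
 '11/652']
266 ['42/600', '40/605', '91/632', '94/639', '103/648', '93/650', '70/648', '13/635', '14/642', '13/648', '14/656']
268 ['40/602', '31/605', '13/605', '88/639', '95/648', '91/652', '63/649', '12/638', '14/645', '10/651', '13/658']
270 ['40/605', '24/605', '11/607', '12/614', '59/638', '64/646', '57/649', '13/641', '12/648', '14/655', '11/661']
272 ['38/607', '19/606', '11/610', '13/618', '51/637', '53/644', '49/650', '12/644', '9/649', '13/657', '12/664']
274 ['30/607', '13/607', '11/613', '14/621', '11/626', '47/645', '14/641', '12/647', '13/654', '15/661', '14/667']
276 ['22/607', '12/610', '11/616', '10/623', '14/631', '13/637', '14/643', '16/651', '13/656', '15/664', '15/670']
```

View pics/crop4.png

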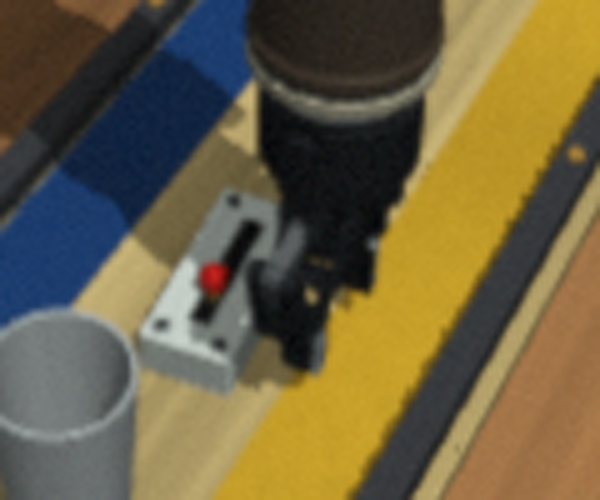

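The crop shows the finger tips at about (310,365), and depth puts them at z ≈ 0.043 with TCP z at 0.032. The tips therefore stand about 10 mm above the reported TCP height. I go back over, descend properly and push.

Emit:
play_rows:
  motion:
    - [[0, 0, -0.045, 0, 0.6], [-0.02, 0, 0, 0, 0.6], [-0.05, -0.008, 0, 0, 0.6], [-0.055, 0, 0, 0, 0.6], [0, 0, 0.03, 0, 0.6], [0, 0, 0.025, 0, 0.6], [0, 0, 0.008, 0, 0.6], [0, 0, 0, 0, 0.6]]

```text
time: 6.15
tcp_pos: [0.512, -0.1809, 0.0144]
ee_rot: [-0.0, 1.0, 0.01, -0.0]
wrist_force: [-0.7, -0.5, 1.0]
width: 0.603
gripper_force: 0.0
```

Emit:
play_rows:
  motion:
    - [[0.01, 0, 0, 0, 0.6], [0.01, 0, 0, 0, 0.6], [0.01, 0, 0, 0, 0.6], [0.01, 0, 0, 0, 0.6], [0.01, 0, 0, 0, 0.6], [0, 0, 0, 0, 0.6]]

```text
time: 6.9
tcp_pos: [0.5634, -0.1798, 0.0144]
ee_rot: [0.0, 1.0, 0.011, 0.001]
wrist_force: [0.4, 0.9, -0.1]
width: 0.602
gripper_force: 0.0
```

```bash
cat >> h.py <<'E'
def latches(n="top"):
    c=vision.read_camera(n); v,u=np.nonzero(c["depth"]>0); p=pts(c,np.ones((400,640),bool)); f=c["frame"][v,u].astype(int)
    w=(f.min(1)>105)&(f.max(1)-f.min(1)<45)&(p[:,2]>.033)&(p[:,2]<.052)&(p[:,0]>.43)&(p[:,0]<.70)&(abs(p[:,1])<.285)
    red=(f[:,0]>110)&(f[:,1]<60)&(p[:,2]>.048)&(p[:,2]<.075)&(abs(p[:,0]-.56)<.14)&(abs(p[:,1])<.3)
    img=np.zeros((400,640),np.uint8); img[v[w],u[w]]=255; img=cv2.morphologyEx(img,cv2.MORPH_CLOSE,np.ones((5,5)))
    k,lab=cv2.connectedComponents(img); L=lab[v,u]
    for i in range(1,k):
        q=p[(L==i)&w]
        if len(q)<60: continue
        ce,sz,_=r=cv2.minAreaRect(q[:,:2].astype(np.float32)); b=cv2.boxPoints(r)
        e=max([b[1]-b[0],b[2]-b[1]],key=np.linalg.norm)
        rr=p[red]; rr=rr[np.linalg.norm(rr[:,:2]-ce,axis=1)<.05]
        print(n,len(q),"ctr",np.round(ce,3),"size",np.round(sz,3),"ang",round(float(np.degrees(np.arctan2(e[1],e[0]))%180-90),1),"knob",np.round(rr.mean(0),3) if len(rr) else None)
E
python3 - <<'E'
from h import *
latches("top"); latches("scene"); s=telemetry.get_state(); print(np.round(s["wrist_force"],1))
E
```

```text
top 85 ctr [ 0.605 -0.143] size [0.027 0.041] ang 84.9 knob None
top 433 ctr [0.561 0.199] size [0.11  0.051] ang -10.1 knob [0.561 0.209 0.061]
top 441 ctr [0.563 0.008] size [0.051 0.109] ang 3.9 knob [0.56  0.021 0.063]
scene 279 ctr [0.562 0.197] size [0.115 0.052] ang -11.3 knob [0.566 0.203 0.057]
scene 391 ctr [0.563 0.009] size [0.051 0.12 ] ang 3.6 knob [0.565 0.017 0.056]
scene 581 ctr [ 0.601 -0.187] size [0.112 0.054] ang -0.8 knob [ 0.604 -0.205  0.058]
[-0.4 -0.3 -0.3]
```

R moves now (0.578 → 0.601) and is aligned.

Emit:
play_rows:
  motion:
    - [[0.01, 0, 0, 0, 0.6], [0.01, 0, 0, 0, 0.6], [0.01, 0, 0, 0, 0.6], [0.01, 0, 0, 0, 0.6], [0.01, 0, 0, 0, 0.6], [0.006, 0, 0, 0, 0.6], [0.004, 0, 0, 0, 0.6], [0.003, 0, 0, 0, 0.6], [0, 0, 0, 0, 0.6]]

```text
time: 8.12
tcp_pos: [0.6254, -0.1786, 0.0145]
ee_rot: [0.0, 1.0, 0.01, 0.0]
wrist_force: [0.2, -0.8, -0.8]
width: 0.602
gripper_force: 0.0
```

Run:
```python
from h import *
latches("scene"); s=telemetry.get_state(); print(np.round(s["wrist_force"],1))
```

```text
scene 258 ctr [0.561 0.196] size [0.11  0.053] ang -10.9 knob [0.565 0.204 0.056]
scene 615 ctr [ 0.662 -0.186] size [0.051 0.111] ang 0.9 knob [ 0.664 -0.204  0.058]
[-0.1 -0.6  0.2]
```

Emit:
play_rows:
  motion:
    - [[0.002, 0, 0, 0, 0.6], [0.002, 0, 0, 0, 0.6], [0.001, 0, 0, 0, 0.6], [0, 0, 0, 0, 0.6]]

```text
time: 8.68
tcp_pos: [0.63, -0.1786, 0.0144]
ee_rot: [0.0, 1.0, 0.01, -0.0]
wrist_force: [-2.8, -0.3, 2.8]
width: 0.602
gripper_force: 1.3
```

Emit:
play_rows:
  motion:
    - [[0.001, 0, 0, 0, 0.6], [0.001, 0, 0, 0, 0.6], [0, 0, 0, 0, 0.6]]

```text
time: 9.05
tcp_pos: [0.6301, -0.1786, 0.0141]
ee_rot: [-0.0, 1.0, 0.01, -0.002]
wrist_force: [-8.7, -0.2, 6.2]
width: 0.604
gripper_force: 4.3
```

R is against the far bar with 8.7 N on the wrist. I move to the far side of M.

Emit:
play_rows:
  motion:
    - [[-0.01, 0, 0, 0, 0.6], [-0.012, 0, 0, 0, 0.6], [0, 0, -0.04, 0, 0.6], [0, 0, -0.035, 0, 0.6], [0.004, -0.05, 0, 0, 0.6], [0.004, -0.05, 0, 0, 0.6], [0.004, -0.05, 0, 0, 0.6], [0.004, -0.041, 0, 0, 0.6], [0, 0, 0, 0, 0.6]]

```text
time: 10.18
tcp_pos: [0.6218, 0.0177, 0.0896]
ee_rot: [-0.001, 1.0, 0.014, 0.0]
wrist_force: [-1.3, -0.8, -0.6]
width: 0.598
gripper_force: 0.0
```

Run:
```python
from h import *
latches("scene"); latches("top")
```

```text
scene 312 ctr [0.564 0.004] size [0.05 0.11] ang 3.9 knob None
scene 604 ctr [ 0.667 -0.185] size [0.051 0.111] ang 0.9 knob [ 0.669 -0.205  0.058]
top 435 ctr [ 0.666 -0.183] size [0.109 0.052] ang -0.5 knob [ 0.665 -0.198  0.062]
top 430 ctr [0.561 0.199] size [0.11 0.05] ang -10.3 knob [0.561 0.209 0.061]
```

Emit:
play_rows:
  motion:
    - [[0, 0.01, 0.035, 0, 0.6], [0, 0, 0.03, 0, 0.6], [0, 0, 0.01, 0, 0.6], [-0.01, 0, 0, 0, 0.6], [-0.01, 0, 0, 0, 0.6], [-0.01, 0, 0, 0, 0.6], [-0.01, 0, 0, 0, 0.6], [-0.01, 0, 0, 0, 0.6], [-0.01, 0, 0, 0, 0.6], [0, 0, 0, 0, 0.6]]

```text
time: 11.52
tcp_pos: [0.5605, 0.0011, 0.0141]
ee_rot: [0.0, 1.0, 0.01, -0.001]
wrist_force: [0.1, 0.1, -0.9]
width: 0.601
gripper_force: 0.0
```

Run:
```python
from h import *
latches("scene"); latches("top")
```

```text
scene 253 ctr [0.562 0.196] size [0.115 0.052] ang -10.7 knob [0.566 0.203 0.057]
scene 82 ctr [ 0.509 -0.025] size [0.029 0.065] ang 28.4 knob None
scene 595 ctr [ 0.667 -0.185] size [0.051 0.11 ] ang 0.3 knob [ 0.669 -0.204  0.058]
top 435 ctr [ 0.667 -0.183] size [0.109 0.052] ang -0.6 knob [ 0.665 -0.198  0.062]
top 428 ctr [0.561 0.199] size [0.111 0.051] ang -10.2 knob [0.561 0.209 0.061]
```

Emit:
play_rows:
  motion:
    - [[-0.01, 0, 0, 0, 0.6], [-0.01, 0, 0, 0, 0.6], [-0.01, 0, 0, 0, 0.6], [-0.01, 0, 0, 0, 0.6], [-0.01, 0, 0, 0, 0.6], [-0.006, 0, 0, 0, 0.6], [-0.003, 0, 0, 0, 0.6], [0, 0, 0, 0, 0.6]]

```text
time: 12.62
tcp_pos: [0.5028, -0.0001, 0.0144]
ee_rot: [0.0, 1.0, 0.01, -0.0]
wrist_force: [-0.1, -0.3, 0.4]
width: 0.599
gripper_force: 0.0
```

Emit:
play_rows:
  motion:
    - [[-0.002, 0, 0, 0, 0.6], [-0.002, 0, 0, 0, 0.6], [0, 0, 0, 0, 0.6]]

```text
time: 13.0
tcp_pos: [0.4998, -0.0003, 0.0145]
ee_rot: [0.0, 1.0, 0.01, 0.001]
wrist_force: [3.7, -0.6, -0.8]
width: 0.601
gripper_force: 1.7
```

Emit:
play_rows:
  motion:
    - [[-0.001, 0, 0, 0, 0.6], [-0.001, 0, 0, 0, 0.6], [0, 0, 0, 0, 0.6]]

```text
time: 13.38
tcp_pos: [0.4997, -0.0003, 0.015]
ee_rot: [-0.0, 1.0, 0.01, 0.002]
wrist_force: [8.1, -1.0, -2.5]
width: 0.602
gripper_force: 3.9
```

M is against the near bar. Now L.

Emit:
play_rows:
  motion:
    - [[0.01, 0, 0, 0, 0.6], [0.012, 0, 0, 0, 0.6], [0, 0, -0.04, 0, 0.6], [0, 0, -0.035, 0, 0.6], [0.026, -0.05, 0, 0, 0.6], [0.026, -0.05, 0, 0, 0.6], [0.026, -0.05, 0, 0, 0.6], [0.026, -0.05, 0, 0, 0.6], [0, 0, 0, 0, 0.6]]

```text
time: 14.5
tcp_pos: [0.6195, 0.2089, 0.0888]
ee_rot: [-0.002, 1.0, 0.014, -0.0]
wrist_force: [-0.4, -0.4, 0.2]
width: 0.598
gripper_force: 0.0
```

Run:
```python
from h import *
latches("scene"); latches("top")
```

```text
scene 201 ctr [0.562 0.197] size [0.114 0.05 ] ang -10.6 knob None
scene 346 ctr [0.463 0.008] size [0.054 0.119] ang 2.1 knob [0.467 0.016 0.057]
scene 587 ctr [ 0.667 -0.185] size [0.051 0.11 ] ang 1.8 knob [ 0.669 -0.204  0.058]
top 440 ctr [ 0.667 -0.183] size [0.109 0.052] ang -0.9 knob [ 0.665 -0.198  0.062]
top 447 ctr [0.463 0.007] size [0.051 0.107] ang 1.4 knob [0.463 0.021 0.061]
```

Emit:
play_rows:
  motion:
    - [[0, 0.008, 0.035, 0, 0.6], [0, 0, 0.03, 0, 0.6], [0, 0, 0.01, 0, 0.6], [-0.008, 0, 0, 0, 0.6], [-0.008, 0, 0, 0, 0.6], [-0.008, 0, 0, 0, 0.6], [-0.008, 0, 0, 0, 0.6], [-0.008, 0, 0, 0, 0.6], [-0.01, 0, 0, 0, 0.6], [-0.01, 0, 0, 0, 0.6], [0, 0, 0, 0, 0.6]]

```text
time: 15.98
tcp_pos: [0.5575, 0.1929, 0.0141]
ee_rot: [0.0, 1.0, 0.011, -0.001]
wrist_force: [-0.1, -0.2, 0.6]
width: 0.602
gripper_force: 0.0
```

Run:
```python
from h import *
latches("scene"); latches("top")
```

```text
scene 100 ctr [0.507 0.171] size [0.044 0.099] ang 29.2 knob None
scene 346 ctr [0.463 0.008] size [0.055 0.117] ang 0.3 knob [0.468 0.015 0.058]
scene 588 ctr [ 0.667 -0.185] size [0.05  0.109] ang 0.6 knob [ 0.669 -0.204  0.058]
top 440 ctr [ 0.666 -0.183] size [0.11  0.052] ang -1.1 knob [ 0.665 -0.198  0.061]
top 439 ctr [0.463 0.007] size [0.051 0.107] ang 1.1 knob [0.463 0.021 0.064]
```

Emit:
play_rows:
  motion:
    - [[-0.01, 0, 0, 0, 0.6], [-0.01, 0, 0, 0, 0.6], [-0.01, 0, 0, 0, 0.6], [-0.01, 0, 0, 0, 0.6], [-0.01, 0, 0, 0, 0.6], [-0.005, 0, 0, 0, 0.6], [-0.003, 0, 0, 0, 0.6], [-0.002, 0, 0, 0, 0.6], [-0.001, 0, 0, 0, 0.6], [0, 0, 0, 0, 0.6]]

```text
time: 17.32
tcp_pos: [0.4985, 0.1919, 0.0145]
ee_rot: [-0.0, 1.0, 0.01, 0.0]
wrist_force: [1.3, 0.4, 0.2]
width: 0.599
gripper_force: 0.7
```

Emit:
play_rows:
  motion:
    - [[-0.001, 0, 0, 0, 0.6], [-0.001, 0, 0, 0, 0.6], [0, 0, 0, 0, 0.6]]

```text
time: 17.7
tcp_pos: [0.497, 0.1917, 0.0145]
ee_rot: [-0.0, 1.0, 0.01, 0.001]
wrist_force: [4.7, -0.6, -0.6]
width: 0.599
gripper_force: 2.3
```

Emit:
play_rows:
  motion:
    - [[-0.001, 0, 0, 0, 0.6], [-0.001, 0, 0, 0, 0.6], [0.01, 0, 0, 0, 0.6], [0.012, 0, 0, 0, 0.6], [0, 0, -0.05, 0, 0.6], [0, 0, -0.05, 0, 0.6], [0.05, 0.0, -0.05, 0, 0.6], [0.05, 0, 0, 0, 0.6], [0, 0, 0, 0, 0.6]]

```text
time: 18.82
tcp_pos: [0.6137, 0.1932, 0.1585]
ee_rot: [0.0, 1.0, 0.009, 0.001]
wrist_force: [-1.1, 0.2, -0.8]
width: 0.595
gripper_force: 0.0
```

Run:
```python
from h import *
latches("scene"); latches("top")
c=vision.read_camera("top")
cv2.imwrite("pics/crop5.png",cv2.resize(c["frame"][130:245,210:440,::-1],None,fx=3.4,fy=3.4,interpolation=cv2.INTER_CUBIC))
```

```text
scene 219 ctr [0.463 0.186] size [0.051 0.108] ang 1.1 knob [0.464 0.199 0.056]
scene 346 ctr [0.465 0.009] size [0.05 0.12] ang 0.7 knob [0.467 0.015 0.058]
scene 587 ctr [ 0.667 -0.185] size [0.052 0.111] ang 0.7 knob [ 0.669 -0.204  0.058]
top 435 ctr [ 0.666 -0.183] size [0.109 0.052] ang -0.8 knob [ 0.665 -0.198  0.062]
top 442 ctr [0.463 0.007] size [0.052 0.107] ang 1.4 knob [0.462 0.021 0.063]
```

View pics/crop5.png

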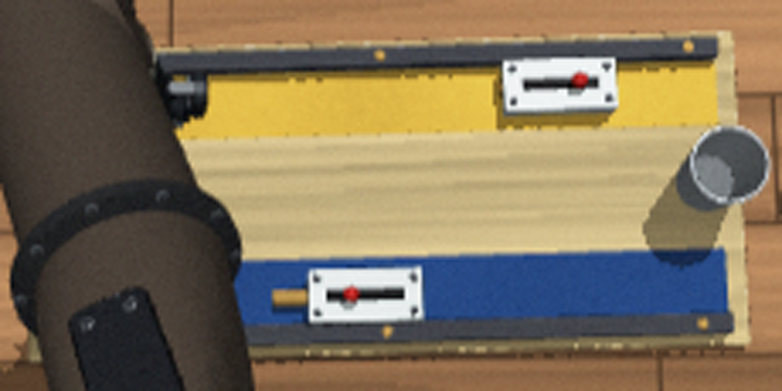

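R lies flush on yellow (560,85) and M on blue (365,295). L is hidden from the top camera, but the scene camera has it at (0.463, 0.186), parallel to the bar, with its knob on the shot side.

```bash
python3 -c "
from plant import manip; print(manip.finish_job())"
```

```text
the job is handed in; nothing more can be done
None
```

I handed the job in at about 19 s of the 48 s, with both shot-out latches flush on the blue strip and the drawn one flush on the yellow; no verdict came back, so that rests on my last camera and force readings.

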